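# Put the stacked ointment jars away into their stock lanes

### The arm

A 6-joint arm with a two-finger parallel gripper is mounted at the origin on the work surface. World frame = base frame: x ahead of the robot, y to its left, z up, the work surface at z = 0. Lengths are in mm, angles in degrees, forces in N, time in s.
With the tool pointing down it reaches from about 350 to 850 mm from the base axis. Payload 8.1 kg.
Tool frame: the origin (TCP) lies midway between the tips of the shut fingers; the grasp point (between the pads) lies 19 mm behind it; z points along the fingers, y is the direction in which the jaws open and shut (so a half turn about z gives the same grasp; the last joint's range is limited). The gripper opens to 85 mm and grips with 20 to 120 N. Pads are 22 mm wide; open, the fingers measure 114 mm over their backs; the gripper's body (76 mm by 85 mm) begins 54 mm behind the grasp point. The pads swing forward as they close: fully open they stand 13 mm farther back than shut.
Start: joints at [-71.299, 7.471, 85.268, -0, 87.261, -4.893], TCP at [240.176, -549.837, 231.292] pointing down, gripper open.
Joint ranges: [-169.43, 169.43], [-51.17, 129.36], [1.28, 143.12], [-76.62, 256.62], [0, 156.53], [-152.29, 152.29]. Speed limits (degrees/s): [136.94, 136.94, 159.86, 180, 180, 180].

### API

Orientations are given as [roll, pitch, yaw] about the fixed x, y, z axes, in that order (R = Rz(yaw) Ry(pitch) Rx(roll)).
In Python, from bench import r gives the robot as it stands.
- The arm moves only by the shell command python3 -m jog 'ROWS' [FORCE]. ROWS is JSON, a list of rows, each a list of 5 numbers: the shift along the tool's x, y, z in m, then the turn about the tool's z in rad, then the opening, from 0 (shut) to 1 (fully open). A call has 1 to 20 rows; each row is the pose to reach, as a shift and turn from the pose measured when the call began, along the tool's axes at that moment; what a row does not reach only later rows make up. A row lasts 1/10 s, in which the tool goes at most 50 mm and 8.59 degrees, less where a joint would pass 70% of its speed; a pose out of reach is approached as far as the arm can. A call with a gripper value outside its range is refused whole. The fingers move at their own pace and stop on an object; FORCE is the grip in N (left out, the last holds). Time passes only in rows, so rows that repeat a pose let the fingers close. It gives the time, the measured TCP pose, the force and the opening at its end, in the units of the state.
- r.sense(): the state, without advancing time (a new reading comes with each control period).
- r.snapshot(name): name is "scene" or "side" or "wrist"; returns a dict with "pixels" (400x640x3 uint8, red, green, blue), "K" (3x3 intrinsics, pixels), "k1" (the pictures are not rectified: a ray, as slopes to the right and down, at radius r is drawn at 1 + k1 r^2 times it, then the intrinsics apply), "R" (3x3) and "t" (3): a world point X has camera coordinates R X + t. Camera axes: x right, y down, z forward; pixel columns grow to the right and rows downward; lengths in mm; the calibration is good to about 2 mm. A picture is of the moment at which its call begins. There is no depth.
- r.hand_in(): hands the job in, once; it reports no verdict.
The state is a dict: "time": time; "joint_pos": joint angles; "qd": joint speeds; "joint_efforts": joint torques, N m; "tool_pos": TCP position; "tcp_rot": TCP orientation; "ft_force": force on the tool from outside, world axes, zero at the start; "wrist_torque": the same for the moment, N m; "finger_gap": finger opening in mm.
Only numpy, scipy, OpenCV 4.12 (cv2) and the standard library are available. Lean on these libraries where they do the work, as an engineer would, in place of code of your own. Each camera call takes 0.05 s, during which the arm holds its last target.

### The job

Put the four stacked ointment jars away: take the stack apart and stand each jar upright on the floor of the grey stock tray, in front of (on the robot's side of) the stock jar of its own size and in the same lane. Don't tip any jar over, and leave the stock jars standing where they are.

Things in the scene. Friction and masses are not known exactly. Their poses are not given: they have to be found in the camera images.
- jar_xl_mid (a point): extra-large jar of the stack (standing on the bench, bottom of the stack): shut, filled, straight-sided white ointment jar with ribbed red screw lid, 68 mm across, 60 mm tall over all, about 190 g (+-25 %), loose. Point: its centre, 30 mm above its underside; z up along its axis. The stacked jars just rest on one another, flat on flat, each up to 3 mm off-centre.
- jar_l_mid (a point): large jar of the stack (second from the bottom): shut, filled, straight-sided white ointment jar with ribbed red screw lid, 58 mm across, 52 mm tall over all, about 120 g (+-25 %), loose. Point: its centre, 26 mm above its underside; z up along its axis. The stacked jars just rest on one another, flat on flat, each up to 3 mm off-centre.
- jar_m_mid (a point): medium jar of the stack (third from the bottom): shut, filled, straight-sided white ointment jar with ribbed red screw lid, 48 mm across, 46 mm tall over all, about 75 g (+-25 %), loose. Point: its centre, 23 mm above its underside; z up along its axis. The stacked jars just rest on one another, flat on flat, each up to 3 mm off-centre.
- jar_s_mid (a point): small jar of the stack (top of the stack): shut, filled, straight-sided white ointment jar with ribbed red screw lid, 38 mm across, 40 mm tall over all, about 42 g (+-25 %), loose. Point: its centre, 20 mm above its underside; z up along its axis. The stacked jars just rest on one another, flat on flat, each up to 3 mm off-centre.
- stock_xl_mid (a point): extra-large jar already in stock: looks the same as the extra-large jar of the stack (68 mm across, 60 mm tall), loose, standing at the rear of one lane of the tray, 50 to 58 mm behind the tray's middle; which lane differs from start to start. Point: its centre, half-way up.
- stock_l_mid (a point): large jar already in stock: looks the same as the large jar of the stack (58 mm across, 52 mm tall), loose, standing at the rear of one lane of the tray, 50 to 58 mm behind the tray's middle; which lane differs from start to start. Point: its centre, half-way up.
- stock_m_mid (a point): medium jar already in stock: looks the same as the medium jar of the stack (48 mm across, 46 mm tall), loose, standing at the rear of one lane of the tray, 50 to 58 mm behind the tray's middle; which lane differs from start to start. Point: its centre, half-way up.
- stock_s_mid (a point): small jar already in stock: looks the same as the small jar of the stack (38 mm across, 40 mm tall), loose, standing at the rear of one lane of the tray, 50 to 58 mm behind the tray's middle; which lane differs from start to start. Point: its centre, half-way up.
- tray: Grey tray, fixed, 214 mm (x, front to rear) by 380 mm (y). Origin: centre of its underside; x points to the rear (away from the robot), y left. Floor 6 mm up. Strips along x at y = -94, 0, 94 (4 thick, tops 18 mm up) part 4 lanes 90 mm wide, middles y = -141, -47, 47, 141. Walls 4 thick: sides, rear 26 mm high, front lip 12. Each lane's front half is empty: free place at about x = -55 mm.
There are look-alikes about, which are no part of the job. Leave any blue or green look-alike of the part that bears jar_s_mid alone.

How it is judged (in metres and radians):
At the end, for the whole second after the job is handed in: Each stack jar stands in its stock twin's lane, its outline inside the tray's front edge, its centre at most 20 mm behind the tray's middle, under 4 mm off the floor, tilt under 0.08 rad. Stock jars the same, but centres over 20 mm behind the middle. All released, slower than 10 mm/s (((y of jar_xl_mid in the frame of tray between -0.186 and -0.096 m and y of stock_xl_mid in the frame of tray between -0.186 and -0.096 m) or (y of jar_xl_mid in the frame of tray between -0.092 and -0.002 m and y of stock_xl_mid in the frame of tray between -0.092 and -0.002 m) or (y of jar_xl_mid in the frame of tray between 0.002 and 0.092 m and y of stock_xl_mid in the frame of tray between 0.002 and 0.092 m) or (y of jar_xl_mid in the frame of tray between 0.096 and 0.186 m and y of stock_xl_mid in the frame of tray between 0.096 and 0.186 m)) and x of jar_xl_mid in the frame of tray between -0.073 and 0.02 m and z of jar_xl_mid in the frame of tray between 0.032 and 0.04 m and angle between each of jar_xl_mid, stock_xl_mid, jar_l_mid, stock_l_mid, jar_m_mid, stock_m_mid, jar_s_mid, stock_s_mid's own z axis and vertical below 0.08 rad and x of stock_xl_mid in the frame of tray between 0.02 and 0.107 m and z of stock_xl_mid in the frame of tray between 0.032 and 0.04 m and linear speed of each of jar_xl, stock_xl, jar_l, stock_l, jar_m, stock_m, jar_s, stock_s below 0.01 m/s and ((y of jar_l_mid in the frame of tray between -0.186 and -0.096 m and y of stock_l_mid in the frame of tray between -0.186 and -0.096 m) or (y of jar_l_mid in the frame of tray between -0.092 and -0.002 m and y of stock_l_mid in the frame of tray between -0.092 and -0.002 m) or (y of jar_l_mid in the frame of tray between 0.002 and 0.092 m and y of stock_l_mid in the frame of tray between 0.002 and 0.092 m) or (y of jar_l_mid in the frame of tray between 0.096 and 0.186 m and y of stock_l_mid in the frame of tray between 0.096 and 0.186 m)) and x of jar_l_mid in the frame of tray between -0.078 and 0.02 m and z of jar_l_mid in the frame of tray between 0.028 and 0.036 m and x of stock_l_mid in the frame of tray between 0.02 and 0.107 m and z of stock_l_mid in the frame of tray between 0.028 and 0.036 m and ((y of jar_m_mid in the frame of tray between -0.186 and -0.096 m and y of stock_m_mid in the frame of tray between -0.186 and -0.096 m) or (y of jar_m_mid in the frame of tray between -0.092 and -0.002 m and y of stock_m_mid in the frame of tray between -0.092 and -0.002 m) or (y of jar_m_mid in the frame of tray between 0.002 and 0.092 m and y of stock_m_mid in the frame of tray between 0.002 and 0.092 m) or (y of jar_m_mid in the frame of tray between 0.096 and 0.186 m and y of stock_m_mid in the frame of tray between 0.096 and 0.186 m)) and x of jar_m_mid in the frame of tray between -0.083 and 0.02 m and z of jar_m_mid in the frame of tray between 0.025 and 0.033 m and x of stock_m_mid in the frame of tray between 0.02 and 0.107 m and z of stock_m_mid in the frame of tray between 0.025 and 0.033 m and ((y of jar_s_mid in the frame of tray between -0.186 and -0.096 m and y of stock_s_mid in the frame of tray between -0.186 and -0.096 m) or (y of jar_s_mid in the frame of tray between -0.092 and -0.002 m and y of stock_s_mid in the frame of tray between -0.092 and -0.002 m) or (y of jar_s_mid in the frame of tray between 0.002 and 0.092 m and y of stock_s_mid in the frame of tray between 0.002 and 0.092 m) or (y of jar_s_mid in the frame of tray between 0.096 and 0.186 m and y of stock_s_mid in the frame of tray between 0.096 and 0.186 m)) and x of jar_s_mid in the frame of tray between -0.088 and 0.02 m and z of jar_s_mid in the frame of tray between 0.022 and 0.03 m and x of stock_s_mid in the frame of tray between 0.02 and 0.107 m and z of stock_s_mid in the frame of tray between 0.022 and 0.03 m); the robot touches nothing.
It fails at once if a jar of the stack is tipped over (more than 35 degrees) (angle between any of jar_xl_mid, jar_l_mid, jar_m_mid, jar_s_mid's own z axis and vertical above 0.61 rad).
It fails at once if a stock jar is knocked over (more than 35 degrees) or pushed more than 30 mm from where it stood (angle between any of stock_xl_mid, stock_l_mid, stock_m_mid, stock_s_mid's own z axis and vertical above 0.61 rad or distance of any of stock_xl_mid, stock_l_mid, stock_m_mid, stock_s_mid from where it was at the start of the episode above 0.03 m).
It also fails if it takes over 120 s, if anything falls off the work surface, if the arm or the gripper's body presses on something with over 40 N, if the wrist force passes 120 N, or if a joint passes its speed limit or range.

## Working session

There is one attempt and no reset: what is moved stays moved. The work goes in short steps, Python scripts to look and compute and a shell command to move; the robot and the scene stay as the last step left them, time stands still between calls to the robot, and variables do not carry over. Pictures are saved under pics/ and viewed, and the job is handed in when it is done.

```bash
mkdir -p pics; ls
python3 - <<'E'
from bench import r
import cv2,json,pickle
print(r.sense())
d={}
for n in ["scene","side","wrist"]:
    s=r.snapshot(n); d[n]=s
    cv2.imwrite(f"pics/{n}0.png",s["pixels"][:,:,::-1])
    print(n,s["K"],s["k1"],s["R"],s["t"])
pickle.dump(d,open("snap0.pkl","wb"))
E
```

```text
pics
{'time': 0.0, 'joint_pos': array([-7.12992039e+01,  7.51497342e+00,  8.53300253e+01, -4.80774327e-04,
        8.72630001e+01, -4.89208005e+00]), 'qd': array([-0.01523275,  0.02335031, -0.01393648, -0.04578587,  0.07545329,
       -0.00626686]), 'joint_efforts': array([-1.70330532e-03, -5.69405758e+01, -5.00548339e+01, -5.14313961e-04,
        1.48545729e-02,  1.05794149e-05]), 'tool_pos': array([ 239.9866242 , -549.29950102,  230.23870529]), 'tcp_rot': array([-1.79892354e+02, -8.73161871e-03,  2.35928914e+01]), 'ft_force': array([ 0.34650457, -0.45494379,  0.4495366 ]), 'wrist_torque': array([-0.06771958, -0.0106881 , -0.00713097]), 'finger_gap': 85.37360816522218}
scene [[504.38836667   0.         321.02296449]
 [  0.         504.38836667 194.64990615]
 [  0.           0.           1.        ]] -0.05962828621818193 [[ 0.53883578  0.8423994  -0.00438845]
 [ 0.66239549 -0.42690439 -0.61561746]
 [-0.52046922  0.32880982 -0.78803292]] [-295.14325509 -245.56604557 1594.29450715]
side [[370.30379368   0.         326.15104231]
 [  0.         370.30379368 202.07957981]
 [  0.           0.           1.        ]] -0.03764421114363381 [[-0.90346337 -0.42860493 -0.00719331]
 [-0.20333141  0.44325772 -0.8730286 ]
 [ 0.37737285 -0.78728674 -0.48761596]] [465.05115178 210.62924094 843.32796818]
wrist [[290.33056828   0.         319.27099114]
 [  0.         290.33056828 197.50565301]
 [  0.           0.           1.        ]] -0.04296664366414841 [[ 3.99964209e-01 -9.16530336e-01 -8.79748711e-04]
 [-8.70318487e-01 -3.80098439e-01  3.13162749e-01]
 [-2.87357551e-01 -1.24488230e-01 -9.49699067e-01]] [-598.92435469  -40.33847111  378.50830435]
```

View pics/scene0.png

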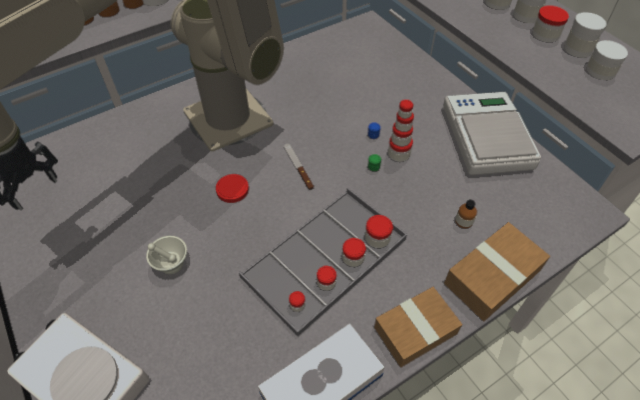

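View pics/side0.png

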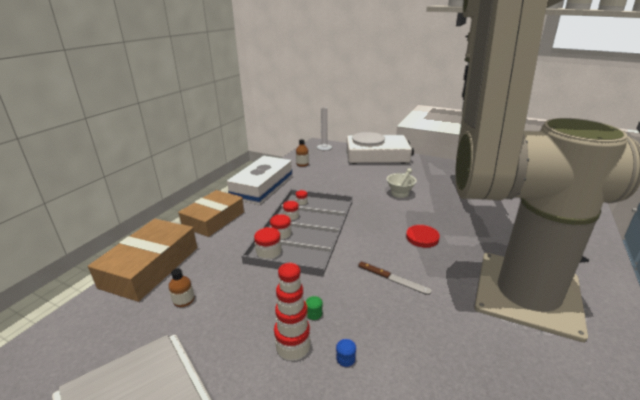

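View pics/wrist0.png

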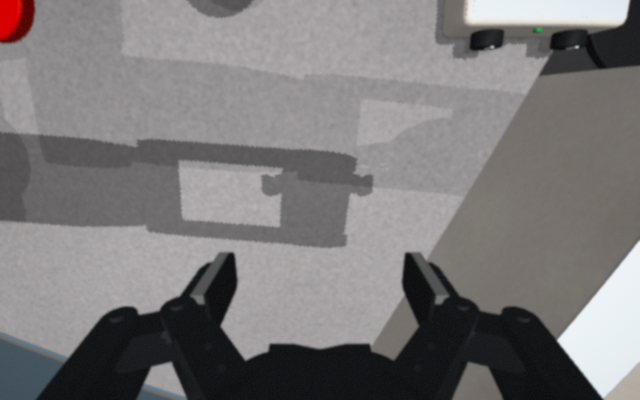

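The scene view shows the red-lidded stack at about (403,130), with the blue (374,130) and green (374,163) look-alikes beside it. The tray runs from (241,275) to (406,236), with stock jars at (297,299), (326,277), (354,250) and (379,230). Next I'll enlarge these areas.

```bash
cat > h.py <<'E'
import numpy as np,cv2,pickle
def ray(s,uv):
    K,k1=s["K"],s["k1"]
    p=cv2.undistortPoints(np.array([[uv]],float),K,np.array([k1,0,0,0,0.]))[0,0]
    R=np.array(s["R"]);t=np.array(s["t"])
    return -R.T@t, R.T@np.array([p[0],p[1],1.])
def onz(s,uv,z):
    o,d=ray(s,uv); return o+d*(z-o[2])/d[2]
def proj(s,P):
    P=np.atleast_2d(np.array(P,float)); R=np.array(s["R"])
    q,_=cv2.projectPoints(P,cv2.Rodrigues(R)[0],np.array(s["t"],float),s["K"],np.array([s["k1"],0,0,0,0.]))
    return q[:,0]
def crop(s,u0,v0,u1,v1,k,name):
    im=s["pixels"][v0:v1,u0:u1,::-1]
    cv2.imwrite(name,cv2.resize(im,None,fx=k,fy=k,interpolation=cv2.INTER_CUBIC))
def disc(x,y,z,rad,n=60):
    a=np.linspace(0,2*np.pi,n,endpoint=False)
    return np.c_[x+rad*np.cos(a),y+rad*np.sin(a),np.full(n,z)]
E
python3 - <<'E'
from h import *
d=pickle.load(open("snap0.pkl","rb"))
s=d["scene"]
crop(s,360,85,440,185,6,"pics/a.png"); crop(s,230,180,420,335,4,"pics/b.png")
crop(d["side"],230,180,390,370,3,"pics/c.png")
E
```

```text
(no output)
```

View pics/a.png

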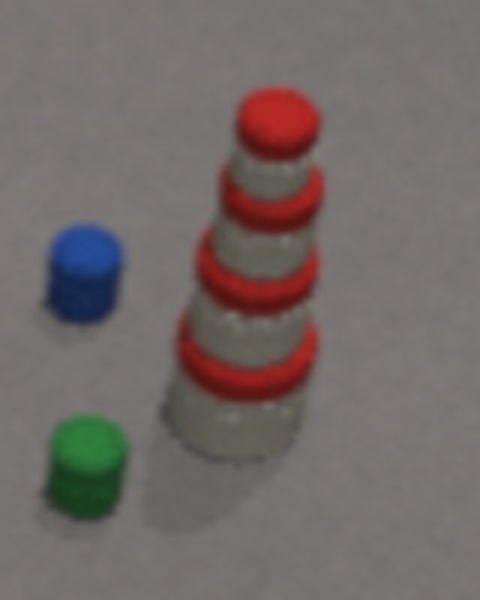

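View pics/b.png

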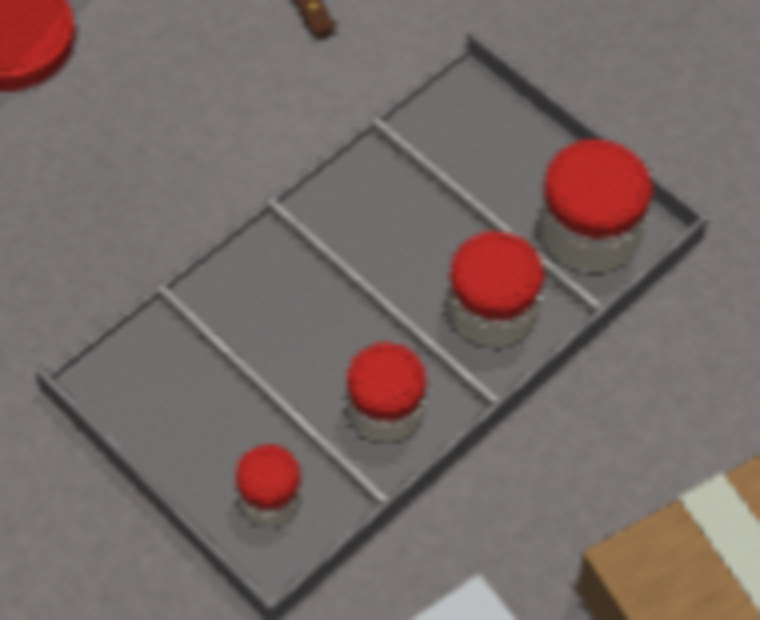

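View pics/c.png

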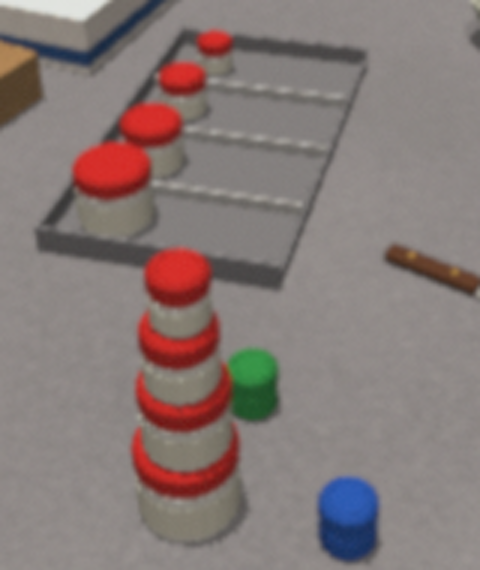

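```bash
cat > fit.py <<'E'
from h import *
from scipy.optimize import least_squares,minimize
D={'xl':(68,60),'l':(58,52),'m':(48,46),'s':(38,40)}
def redmask(s):
    a=s["pixels"].astype(float); return np.clip((a[...,0]-np.maximum(a[...,1],a[...,2])-20)/90,0,1)
def render(s,jars,lh,box,k=4):
    # jars: list (x,y,zb,dia,h) drawn in order
    u0,v0,u1,v1=box
    im=np.zeros(((v1-v0)*k,(u1-u0)*k),np.uint8)
    for x,y,zb,dia,h in jars:
        for z0,z1,c in((zb,zb+h-lh*h,0),(zb+h-lh*h,zb+h,255)):
            p=proj(s,np.r_[disc(x,y,z0,dia/2),disc(x,y,z1,dia/2)])
            hull=cv2.convexHull(((p-[u0-.5,v0-.5])*k).astype(np.float32))
            cv2.fillConvexPoly(im,np.round(hull*16).astype(np.int32),c,shift=4)
    return cv2.GaussianBlur(cv2.resize(im,(u1-u0,v1-v0),interpolation=cv2.INTER_AREA).astype(float)/255,(0,0),.7)
E
python3 - <<'E'
from fit import *
d=pickle.load(open("snap0.pkl","rb")); S,T=d["scene"],d["side"]
b=lambda u,v:(230+u/4-.4,180+v/4-.4); c=lambda u,v:(230+u/3-.3,180+v/3-.3)
obs=[(S,b(165,290),(-105,-94,18)),(S,b(272,205),(-105,0,18)),(S,b(378,122),(-105,94,18)),(S,b(382,498),(103,-94,18)),(S,b(495,402),(103,0,18)),(S,b(597,305),(103,94,18)),
(S,b(42,372),(-107,-190,26)),(S,b(470,37),(-107,190,26)),
(T,c(347,99),(-103,-94,18)),(T,c(328,150),(-103,0,18)),(T,c(302,206),(-103,94,18))]
def f(p):
    x,y,a=p;e=[]
    for s,uv,P in obs:
        w=[x+P[0]*np.cos(a)-P[1]*np.sin(a),y+P[0]*np.sin(a)+P[1]*np.cos(a),P[2]]
        e+=list(proj(s,w)[0]-uv)
    return e
q=least_squares(f,[600,0,0],loss='soft_l1');print("tray",q.x[:2],np.degrees(q.x[2]),np.round(q.fun,1))
for n,uv,z in(("blue",(374,126),33),("green",(374.5,158.5),33)):print(n,onz(S,uv,z))
x,y,a=q.x
# stock
MS={id(S):redmask(S),id(T):redmask(T)}
def cost(jf,cams,lh):
    def g(p):
        J=jf(p);e=0
        for s in cams:
            P=np.vstack([proj(s,np.r_[disc(j[0],j[1],j[2],j[3]/2),disc(j[0],j[1],j[2]+j[4],j[3]/2)]) for j in J])
            bx=[int(P[:,0].min())-6,int(P[:,1].min())-6,int(P[:,0].max())+6,int(P[:,1].max())+6]
            m=MS[id(s)][bx[1]:bx[3],bx[0]:bx[2]]
            e+=((render(s,J,lh if lh else p[-1],bx)-m)**2).sum()
        return e
    return g
# stack
p0=onz(S,(406,103),198);print("stack0",p0)
order=['xl','l','m','s']
def jf(p):
    z=0;J=[]
    for i,n in enumerate(order):
        J.append((p[2*i],p[2*i+1],z,*D[n])); z+=D[n][1]
    return J
for cams in((S,T),(S,),(T,)):
    st=np.array([p0[0],p0[1]]*4+[.3])
    sim=np.vstack([st]+[st+np.eye(9)[i]*(6 if i<8 else .05) for i in range(9)]+[])
    w=minimize(cost(jf,cams,None),st,method='Nelder-Mead',options=dict(initial_simplex=sim,maxfev=2500,xatol=.05,fatol=.01,adaptive=True))
    print(np.round(w.x,2),w.fun)
for i,n in enumerate(order):
    ly=[141,47,-47,-141][i]; X=54
    st=[x+X*np.cos(a)-ly*np.sin(a),y+X*np.sin(a)+ly*np.cos(a)]
    for cams in((S,T),(S,)):
        w=minimize(cost(lambda p:[(p[0],p[1],6,*D[n])],cams,.3),st,method='Nelder-Mead',options=dict(initial_simplex=[st,[st[0]+8,st[1]],[st[0],st[1]+8]]))
        dx,dy=w.x-[x,y];print(n,w.x,w.fun,"tray",dx*np.cos(a)+dy*np.sin(a),-dx*np.sin(a)+dy*np.cos(a))
E
```

```text
tray [598.08229209 -21.21494945] 11.217997718405378 [-2.  -1.7 -1.1 -1.9 -1.5 -1.4  1.3  1.1  1.   0.2  1.6  1.1 -2.2 -1.
  0.2 -1.9 -0.8 -0.5 -1.1 -1.1 -0.2 -0.7]
blue [309.29345359 342.53997476  33.        ]
green [416.57236982 265.32710313  33.        ]
stack0 [414.77117971 354.88577087 198.        ]
[4.1760e+02 3.5667e+02 4.1625e+02 3.5554e+02 4.1550e+02 3.5688e+02
 4.1405e+02 3.5577e+02 1.9000e-01] 182.30849300829703
[4.1487e+02 3.5872e+02 4.1390e+02 3.5756e+02 4.1304e+02 3.5852e+02
 4.1516e+02 3.5431e+02 1.7000e-01] 32.92419634103591
[4.2022e+02 3.5282e+02 4.1757e+02 3.5361e+02 4.1666e+02 3.5521e+02
 4.1498e+02 3.5486e+02 2.7000e-01] 90.12754208973473
xl [624.73878193 123.56835568] 311.0212964848568 tray 54.31369651289979 136.83126933152025
xl [623.49753128 127.49168798] 133.36431758911274 tray 53.85941587303811 140.92111879572678
l [637.23202022  36.31630176] 343.09771377125986 tray 49.5940093236454 48.81577939403418
l [637.99381017  37.60515451] 47.790001854539824 tray 50.59198119332262 49.931806941293125
m [661.39057397 -57.86670468] 218.43636267499593 tray 54.968396496796494 -48.2676403219192
m [660.5323108 -57.9109525] 26.337281580550957 tray 54.11792313916452 -48.14407410327591
s [ 674.21576212 -148.66724522] 97.5490756738876 tray 49.88398557540092 -139.82839817707588
s [ 674.32650535 -148.23019038] 17.89989389748884 tray 50.077638689276256 -139.42123792430561
```

```bash
cat > go.py <<'E'
import sys,numpy as np
from bench import r
from scipy.spatial.transform import Rotation as Ro
s=r.sense(); R=Ro.from_euler('xyz',s["tcp_rot"],degrees=True).as_matrix()
p=s["tool_pos"]; print(round(s["time"],2),np.round(p,1),np.round(s["tcp_rot"],2),"gap",round(s["finger_gap"],1),"F",np.round(s["ft_force"],1))
for a in sys.argv[1:]:
    t=np.array([float(v) for v in a.split(',')]); print(a,"->",np.round(R.T@(t[:3]-p)/1000,4), "turn",round(np.radians(s["tcp_rot"][2]-(t[3] if len(t)>3 else 101.2)),4))
E
python3 go.py 560,-200,340
```

```text
0.15 [ 240.  -549.4  230.5] [-1.7992e+02 -1.0000e-02  2.3590e+01] gap 85.6 F [ 0.7 -0.2  0.2]
560,-200,340 -> [ 0.4331 -0.1923 -0.1092] turn -1.3545
```

```bash
python3 -m jog '[[0,0,-0.05,0,1],[0.02,-0.01,-0.1,-0.1,1],[0.06,-0.03,-0.109,-0.25,1],[0.1,-0.045,-0.109,-0.4,1],[0.145,-0.065,-0.109,-0.55,1],[0.19,-0.085,-0.109,-0.7,1],[0.235,-0.105,-0.109,-0.85,1],[0.28,-0.125,-0.109,-1.0,1],[0.325,-0.145,-0.109,-1.15,1],[0.37,-0.165,-0.109,-1.3,1],[0.41,-0.182,-0.109,-1.354,1],[0.433,-0.192,-0.109,-1.354,1],[0.433,-0.192,-0.109,-1.354,1],[0.433,-0.192,-0.109,-1.354,1],[0.433,-0.192,-0.109,-1.354,1],[0.433,-0.192,-0.109,-1.354,1]]'; python3 go.py 414.5,355.5,340 540,150,340
```

```text
time: 1.75
tool_pos: [559.4, -201.4, 339.9]
tcp_rot: [-180.0, -0.1, 101.1]
ft_force: [-0.3, -0.2, -0.4]
finger_gap: 85.4
1.75 [ 559.4 -201.4  339.9] [-1.7998e+02 -7.0000e-02  1.0108e+02] gap 85.4 F [-0.3 -0.2 -0.4]
414.5,355.5,340 -> [ 0.5744 -0.0352  0.0006] turn -0.0022
540,150,340 -> [3.486e-01 4.850e-02 3.000e-04] turn -0.0022
```

```bash
python3 -m jog '[[0.03,0,0,0,1],[0.075,0,0,0,1],[0.12,-0.005,0,0,1],[0.165,-0.01,0,0,1],[0.21,-0.01,0,0,1],[0.255,-0.015,0,0,1],[0.3,-0.015,0,0,1],[0.345,-0.02,0,0,1],[0.39,-0.02,0,0,1],[0.435,-0.025,0,0,1],[0.48,-0.03,0,0,1],[0.52,-0.03,0,0,1],[0.55,-0.034,0,0,1],[0.568,-0.035,0,0,1],[0.574,-0.035,0,0,1],[0.574,-0.035,0,0,1],[0.574,-0.035,0,0,1],[0.574,-0.035,0,0,1]]'; python3 go.py
python3 - <<'E'
from h import *
from bench import r
s=r.snapshot("wrist");pickle.dump(s,open("w1.pkl","wb"));cv2.imwrite("pics/w1.png",s["pixels"][:,:,::-1])
z=0
for n,(x,y,zz,q) in dict(s=(414.5,355.5,198,19),m=(414.5,356.5,158,24)).items():
    print(n,proj(s,[x,y,zz]))
E
```

```text
time: 3.55
tool_pos: [415.4, 354.0, 340.8]
tcp_rot: [180.0, -0.1, 101.0]
ft_force: [0.5, 0.8, -0.3]
finger_gap: 85.7
3.55 [415.4 354.  340.8] [ 1.8000e+02 -6.0000e-02  1.0097e+02] gap 85.7 F [ 0.5  0.8 -0.3]
s [[319.22077416 183.8780937 ]]
m [[319.41618059 173.69346547]]
```

View pics/w1.png

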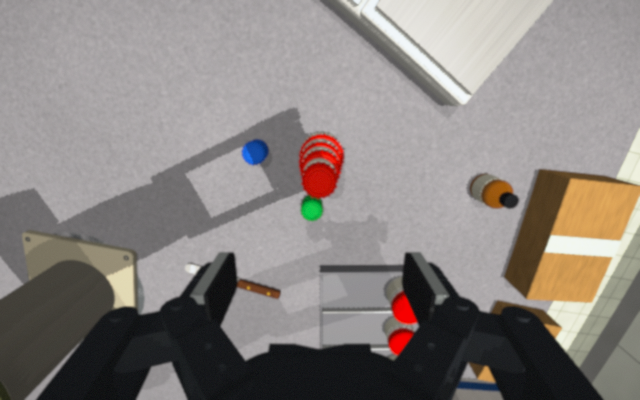

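```bash
cat > wfit.py <<'E'
from fit import *
def fitstack(cams,order=('xl','l','m','s'),p0=(415,356),z0=0):
    M=[redmask(s) for s in cams]
    def jf(p):
        z=z0;J=[]
        for i,n in enumerate(order):
            J.append((p[2*i],p[2*i+1],z,*D[n])); z+=D[n][1]
        return J
    def g(p):
        J=jf(p);e=0
        for s,m in zip(cams,M):
            P=np.vstack([proj(s,np.r_[disc(j[0],j[1],j[2],j[3]/2),disc(j[0],j[1],j[2]+j[4],j[3]/2)]) for j in J])
            bx=[int(P[:,0].min())-6,int(P[:,1].min())-6,int(P[:,0].max())+6,int(P[:,1].max())+6]
            e+=((render(s,J,p[-1],bx)-m[bx[1]:bx[3],bx[0]:bx[2]])**2).sum()
        return e
    k=2*len(order)
    st=np.array(list(p0)*len(order)+[.25])
    sim=np.vstack([st]+[st+np.eye(k+1)[i]*(6 if i<k else .05) for i in range(k+1)])
    w=minimize(g,st,method='Nelder-Mead',options=dict(initial_simplex=sim,maxfev=2500,xatol=.05,fatol=.01,adaptive=True))
    return w
E
python3 - <<'E'
from wfit import *
d=pickle.load(open("snap0.pkl","rb"));W=pickle.load(open("w1.pkl","rb"))
for c in ([W],[W,d["scene"],d["side"]]):
    w=fitstack(c);print(np.round(w.x,1),w.fun)
E
```

```text
[4.166e+02 3.569e+02 4.153e+02 3.563e+02 4.145e+02 3.577e+02 4.139e+02
 3.571e+02 3.000e-01] 161.45686206334108
[4.171e+02 3.571e+02 4.155e+02 3.564e+02 4.148e+02 3.581e+02 4.137e+02
 3.573e+02 2.000e-01] 369.1034022096258
```

```bash
python3 go.py 414,357,220 414,357,164
```

```text
3.6 [415.4 354.1 340.8] [ 1.8000e+02 -7.0000e-02  1.0098e+02] gap 85.3 F [-0.6 -0.3  1.4]
414,357,220 -> [ 0.0029 -0.0008  0.1208] turn -0.0039
414,357,164 -> [ 0.0029 -0.0008  0.1768] turn -0.0039
```

```bash
python3 -m jog '[[0.003,-0.001,0.04,0,1],[0.003,-0.001,0.08,0,1],[0.003,-0.001,0.11,-0.004,1],[0.003,-0.001,0.13,-0.004,1],[0.003,-0.001,0.15,-0.004,1],[0.003,-0.001,0.165,-0.004,1],[0.003,-0.001,0.177,-0.004,1],[0.003,-0.001,0.177,-0.004,1],[0.003,-0.001,0.177,-0.004,1],[0.003,-0.001,0.177,-0.004,1],[0.003,-0.001,0.177,-0.004,0.7]]' 20; python3 go.py
python3 - <<'E'
from h import *
from bench import r
s=r.snapshot("side");cv2.imwrite("pics/s1.png",cv2.resize(s["pixels"][150:370,200:400,::-1],None,fx=3,fy=3)[:600])
E
```

```text
time: 4.7
tool_pos: [414.4, 357.6, 165.0]
tcp_rot: [179.9, -0.1, 101.2]
ft_force: [0.2, -0.2, 0.9]
finger_gap: 73.2
4.7 [414.4 357.6 165. ] [ 1.7990e+02 -1.1000e-01  1.0121e+02] gap 73.2 F [ 0.2 -0.2  0.9]
```

View pics/s1.png

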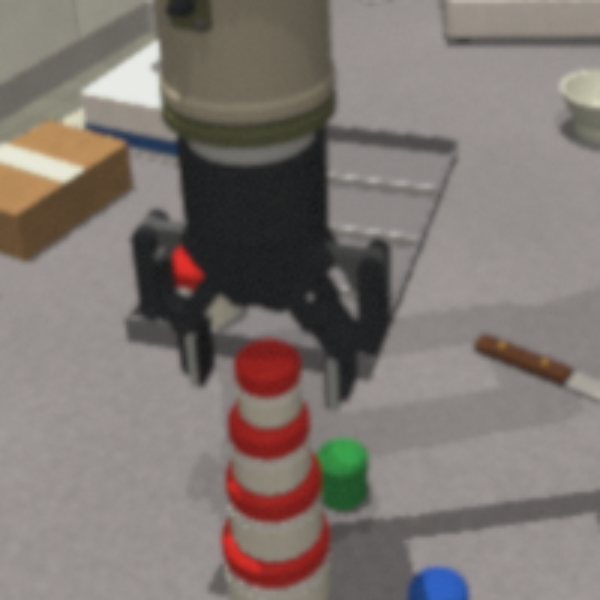

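The jaws straddle the small jar, whose lid is at about (268,368) in the crop. The tips are above the medium jar's lid. Closing now.

```bash
python3 -m jog '[[0,0,0,0,0.62],[0,0,0,0,0.55],[0,0,0,0,0.51],[0,0,0,0,0.48],[0,0,0,0,0.46],[0,0,0,0,0.44],[0,0,0,0,0.42],[0,0,0,0,0.4],[0,0,0,0,0.35],[0,0,0,0,0.35],[0,0,0,0,0.35]]' 25; python3 go.py 414,357,300
```

```text
time: 5.85
tool_pos: [414.3, 357.5, 164.9]
tcp_rot: [179.9, -0.1, 101.2]
ft_force: [0.7, -0.2, 0.7]
finger_gap: 37.0
5.85 [414.3 357.5 164.9] [ 1.7991e+02 -1.1000e-01  1.0121e+02] gap 37.0 F [ 0.7 -0.2  0.7]
414,357,300 -> [-0.0002 -0.0002 -0.1351] turn 0.0002
```

```bash
python3 -m jog '[[0,0,-0.005,0,0.35],[0,0,-0.015,0,0.35],[0,0,-0.03,0,0.35],[0,0,-0.045,0,0.35],[0,0,-0.05,0,0.35],[0,0,-0.05,0,0.35]]' 30; python3 go.py 571.5,-170,120 571.5,-170,60
python3 - <<'E'
from h import *
from bench import r
s=r.snapshot("side");cv2.imwrite("pics/s2.png",cv2.resize(s["pixels"][150:350,200:400,::-1],None,fx=3,fy=3)[:600])
E
```

```text
time: 6.45
tool_pos: [415.1, 358.0, 216.9]
tcp_rot: [179.7, -0.2, 101.2]
ft_force: [-0.1, 0.1, -0.1]
finger_gap: 37.1
6.45 [415.1 358.  216.9] [179.74  -0.18 101.21] gap 37.1 F [-0.1  0.1 -0.1]
571.5,-170,120 -> [-0.5486  0.0504  0.0954] turn 0.0002
571.5,-170,60 -> [-0.5488  0.0501  0.1554] turn 0.0002
```

View pics/s2.png

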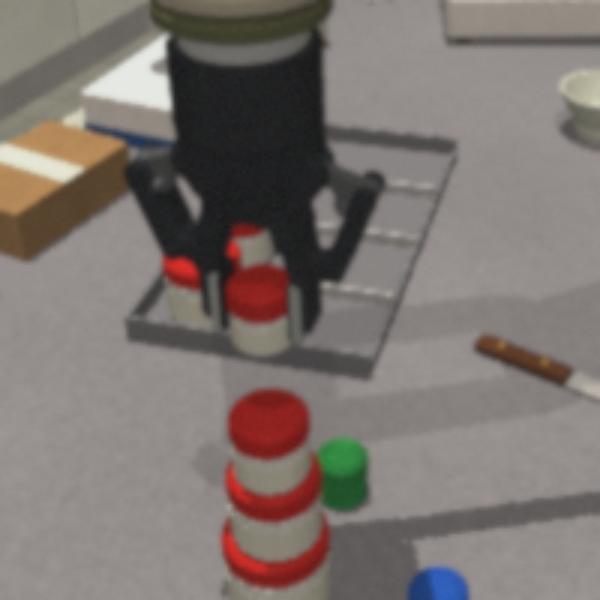

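The small jar is held upright and the rest of the stack hasn't moved. Carrying it to the small lane.

```bash
python3 -m jog '[[-0.015,0.001,0,0,0.35],[-0.045,0.004,0,0,0.35],[-0.085,0.008,0,0,0.35],[-0.125,0.011,0,0,0.35],[-0.165,0.015,0,0,0.35],[-0.205,0.019,0,0,0.35],[-0.245,0.022,0,0,0.35],[-0.285,0.026,0.01,0,0.35],[-0.325,0.03,0.025,0,0.35],[-0.365,0.033,0.04,0,0.35],[-0.405,0.037,0.055,0,0.35],[-0.445,0.041,0.07,0,0.35],[-0.485,0.044,0.08,0,0.35],[-0.515,0.047,0.09,0,0.35],[-0.537,0.049,0.095,0,0.35],[-0.548,0.05,0.095,0,0.35],[-0.5488,0.05,0.095,0,0.35],[-0.5488,0.05,0.095,0,0.35],[-0.5488,0.05,0.095,0,0.35],[-0.5488,0.05,0.095,0,0.35]]'; python3 go.py 571.5,-170,14
python3 - <<'E'
from h import *
from bench import r
s=r.snapshot("wrist");cv2.imwrite("pics/w2.png",s["pixels"][:,:,::-1])
E
```

```text
time: 8.5
tool_pos: [570.7, -169.6, 119.9]
tcp_rot: [179.8, -0.1, 101.3]
ft_force: [0.5, 0.2, -2.0]
finger_gap: 37.0
8.5 [ 570.7 -169.6  119.9] [ 1.7980e+02 -1.4000e-01  1.0129e+02] gap 37.0 F [ 0.5  0.2 -2. ]
571.5,-170,14 -> [-0.0008  0.0003  0.1059] turn 0.0015
```

View pics/w2.png

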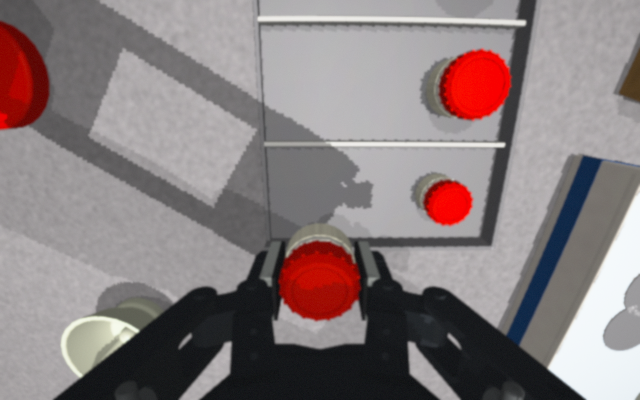

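Run:
```python
from h import *
from bench import r
s=r.snapshot("wrist")
a=np.radians(11.2)
for uv,z in [((265,144),18),((503,145),18),((260,20),18),((523,22),18),((272,241),26),((491,242),26)]:
    p=onz(s,uv,z)[:2]-[598.1,-21.2]; print(uv,np.round([p[0]*np.cos(a)+p[1]*np.sin(a),-p[0]*np.sin(a)+p[1]*np.cos(a)],1))
```

```text
(265, 144) [-101.2  -92.8]
(503, 145) [100.1 -92.8]
(260, 20) [-100.3   -0.5]
(523, 22) [99.4  1.2]
(272, 241) [ -98.3 -178.2]
(491, 242) [ 101.4 -179.9]
```

```bash
python3 -m jog '[[0,0,0.02,0,0.35],[0,0,0.05,0,0.35],[0,0,0.075,0,0.35],[0,0,0.09,0,0.35],[0,0,0.098,0,0.35],[0,0,0.102,0,0.35],[0,0,0.104,0,0.35],[0,0,0.104,0,0.35],[0,0,0.104,0,0.35]]'; python3 go.py 571.5,-170,13
```

```text
time: 9.5
tool_pos: [571.8, -169.9, 17.0]
tcp_rot: [179.7, -0.1, 101.3]
ft_force: [-0.1, -0.1, -0.7]
finger_gap: 37.1
9.5 [ 571.8 -169.9   17. ] [ 1.7972e+02 -8.0000e-02  1.0128e+02] gap 37.1 F [-0.1 -0.1 -0.7]
571.5,-170,13 -> [-0.0001 -0.0004  0.004 ] turn 0.0014
```

```bash
python3 -m jog '[[0,0,0.001,0,0.35],[0,0,0.002,0,0.35],[0,0,0.003,0,0.35],[0,0,0.003,0,0.35],[0,0,0.003,0,0.35]]'; python3 go.py
```

```text
time: 10.0
tool_pos: [571.7, -169.8, 13.8]
tcp_rot: [179.7, -0.1, 101.3]
ft_force: [0.2, -0.1, -0.5]
finger_gap: 37.6
10.0 [ 571.7 -169.8   13.8] [ 1.7973e+02 -8.0000e-02  1.0128e+02] gap 37.6 F [ 0.2 -0.1 -0.5]
```

```bash
python3 -m jog '[[0,0,0.0005,0,0.35],[0,0,0.001,0,0.35],[0,0,0.0015,0,0.35],[0,0,0.0015,0,0.35]]'; python3 go.py
```

```text
time: 10.4
tool_pos: [571.8, -169.8, 12.9]
tcp_rot: [179.7, -0.1, 101.3]
ft_force: [-2.1, 0.8, 5.8]
finger_gap: 37.3
10.4 [ 571.8 -169.8   12.9] [ 1.7974e+02 -9.0000e-02  1.0128e+02] gap 37.3 F [-2.1  0.8  5.8]
```

```bash
python3 -m jog '[[0,0,0,0,0.46],[0,0,0,0,0.5],[0,0,0,0,0.55],[0,0,0,0,0.62],[0,0,0,0,0.7],[0,0,0,0,0.7],[0,0,-0.02,0,0.7],[0,0,-0.06,0,0.7],[0,0,-0.11,0,0.7],[0,0,-0.16,0,0.8],[0,0,-0.2,0,1],[0,0,-0.23,0,1],[0,0,-0.25,0,1],[0,0,-0.25,0,1]]'; python3 go.py 414.6,357.8,262
python3 - <<'E'
from h import *
from bench import r
s=r.snapshot("wrist");cv2.imwrite("pics/w3.png",s["pixels"][:,:,::-1])
E
```

```text
time: 11.8
tool_pos: [572.5, -171.2, 267.4]
tcp_rot: [179.4, 0.1, 101.3]
ft_force: [0.0, -0.1, 0.1]
finger_gap: 85.4
11.8 [ 572.5 -171.2  267.4] [1.7939e+02 1.4000e-01 1.0128e+02] gap 85.4 F [ 0.  -0.1  0.1]
414.6,357.8,262 -> [ 0.5496 -0.0514  0.0035] turn 0.0014
```

View pics/w3.png

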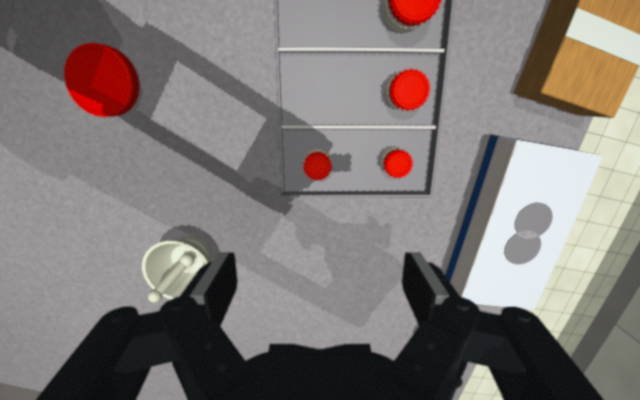

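The small jar stands in its lane at (317,165), in front of its stock twin at (397,163). Back to the stack for the medium jar.

```bash
python3 -m jog '[[0.03,-0.003,0,0,1],[0.075,-0.007,0,0,1],[0.12,-0.011,0,0,1],[0.165,-0.016,0,0,1],[0.21,-0.02,0,0,1],[0.255,-0.024,0,0,1],[0.3,-0.028,0,0,1],[0.345,-0.032,0,0,1],[0.39,-0.036,0,0,1],[0.435,-0.041,0,0,1],[0.475,-0.045,0,0,1],[0.51,-0.048,0,0,1],[0.535,-0.05,0,0,1],[0.549,-0.051,0,0,1],[0.55,-0.051,0,0,1],[0.55,-0.051,0,0,1],[0.55,-0.051,0,0,1],[0.55,-0.051,0,0,1]]'
python3 - <<'E'
from wfit import *
from bench import r
s=r.snapshot("wrist");cv2.imwrite("pics/w4.png",s["pixels"][:,:,::-1])
a=r.snapshot("side")
for c in([s],[s,a]):
  w=fitstack(c,('xl','l','m'));print(np.round(w.x,1),w.fun)
E
python3 go.py 414.6,357.8,126
```

```text
time: 13.65
tool_pos: [414.6, 357.5, 264.1]
tcp_rot: [179.6, 0.0, 101.2]
ft_force: [0.3, -0.6, -0.6]
finger_gap: 85.5
[4.170e+02 3.567e+02 4.154e+02 3.562e+02 4.146e+02 3.590e+02 3.000e-01] 249.8954676621539
[4.173e+02 3.569e+02 4.157e+02 3.563e+02 4.148e+02 3.590e+02 2.000e-01] 391.75970105917065
13.75 [414.5 357.8 264.2] [1.7954e+02 3.0000e-02 1.0120e+02] gap 85.7 F [-1.1 -1.2 -0.3]
414.6,357.8,126 -> [ 1.000e-04 -1.000e-03  1.382e-01] turn 0.0001
```

View pics/w4.png

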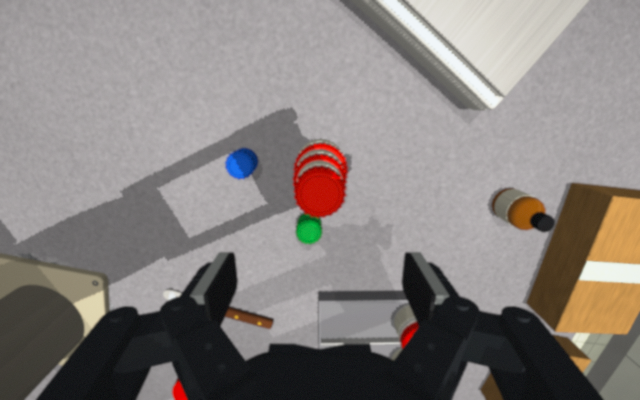

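```bash
python3 -m jog '[[0.001,0,0.03,0,1],[0.001,0,0.06,0,1],[0.001,0,0.085,0,1],[0.001,0,0.105,0,1],[0.001,0,0.12,0,1],[0.001,-0.001,0.132,0,1],[0.001,-0.001,0.14,0,1],[0.001,-0.001,0.14,0,1],[0.001,-0.001,0.14,0,0.9],[0.001,-0.001,0.14,0,0.75],[0.001,-0.001,0.14,0,0.68],[0.001,-0.001,0.14,0,0.63],[0.001,-0.001,0.14,0,0.6],[0.001,-0.001,0.14,0,0.57],[0.001,-0.001,0.14,0,0.54],[0.001,-0.001,0.14,0,0.5],[0.001,-0.001,0.14,0,0.46],[0.001,-0.001,0.14,0,0.46],[0.001,-0.001,0.14,0,0.46]]' 30; python3 go.py
python3 - <<'E'
from h import *
from bench import r
s=r.snapshot("side");cv2.imwrite("pics/s3.png",cv2.resize(s["pixels"][180:380,200:400,::-1],None,fx=3,fy=3)[:600])
E
```

```text
time: 15.65
tool_pos: [414.7, 358.9, 124.6]
tcp_rot: [179.5, 0.0, 101.2]
ft_force: [0.1, 0.4, 4.7]
finger_gap: 47.4
15.65 [414.7 358.9 124.6] [1.795e+02 1.000e-02 1.012e+02] gap 47.4 F [0.1 0.4 4.7]
```

View pics/s3.png

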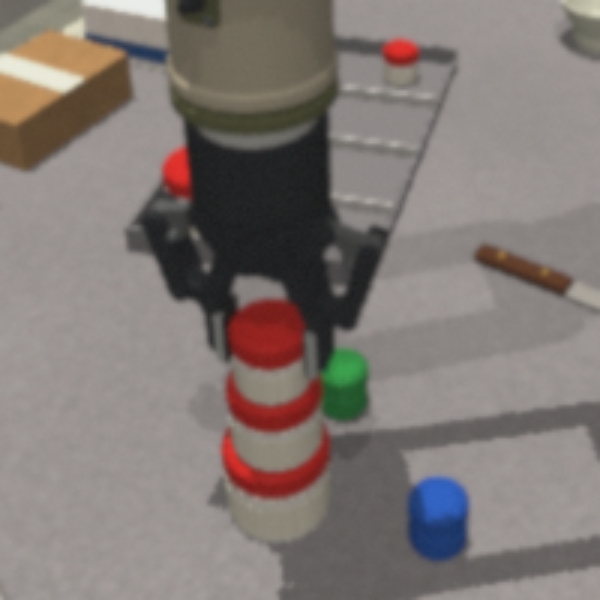

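The medium jar is gripped with the stack still aligned. Lifting it.

```bash
python3 -m jog '[[0,0,-0.005,0,0.46],[0,0,-0.015,0,0.46],[0,0,-0.03,0,0.46],[0,0,-0.045,0,0.46],[0,0,-0.05,0,0.46],[0,0,-0.05,0,0.46]]' 30; python3 go.py 553.2,-78,110
python3 - <<'E'
from h import *
from bench import r
s=r.snapshot("side");cv2.imwrite("pics/s4.png",cv2.resize(s["pixels"][180:380,200:400,::-1],None,fx=3,fy=3)[:600])
E
```

```text
time: 16.3
tool_pos: [415.1, 359.5, 176.5]
tcp_rot: [179.3, -0.1, 101.2]
ft_force: [0.3, 0.3, -0.9]
finger_gap: 47.2
16.3 [415.1 359.5 176.5] [ 1.7934e+02 -6.0000e-02  1.0120e+02] gap 47.2 F [ 0.3  0.3 -0.9]
553.2,-78,110 -> [-0.4561  0.0497  0.0666] turn 0.0001
```

View pics/s4.png

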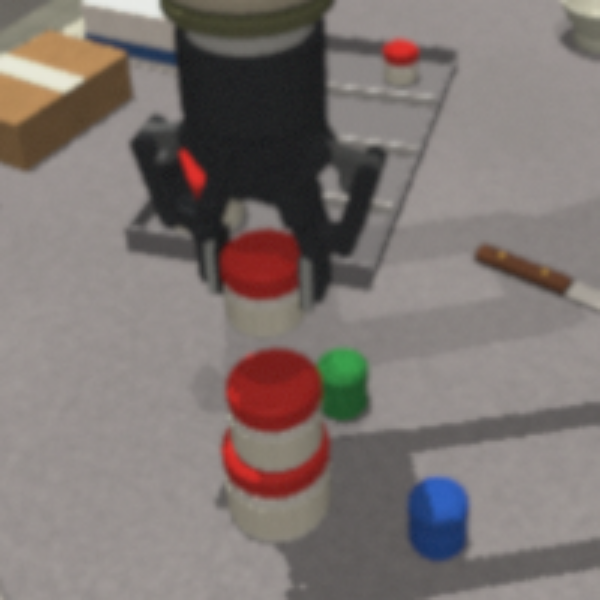

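```bash
python3 -m jog '[[-0.015,0.002,0,0,0.46],[-0.045,0.005,0,0,0.46],[-0.085,0.009,0,0,0.46],[-0.125,0.014,0,0,0.46],[-0.165,0.018,0,0,0.46],[-0.205,0.022,0,0,0.46],[-0.245,0.027,0.01,0,0.46],[-0.285,0.031,0.02,0,0.46],[-0.325,0.035,0.03,0,0.46],[-0.365,0.04,0.045,0,0.46],[-0.4,0.044,0.055,0,0.46],[-0.43,0.047,0.063,0,0.46],[-0.45,0.049,0.067,0,0.46],[-0.456,0.05,0.067,0,0.46],[-0.456,0.05,0.067,0,0.46],[-0.456,0.05,0.067,0,0.46],[-0.456,0.05,0.067,0,0.46]]'; python3 go.py 553.2,-78,22
python3 - <<'E'
from h import *
from bench import r
s=r.snapshot("wrist");cv2.imwrite("pics/w5.png",s["pixels"][:,:,::-1])
E
```

```text
time: 18.05
tool_pos: [552.8, -77.4, 108.9]
tcp_rot: [179.4, -0.0, 101.3]
ft_force: [-0.6, 0.6, -1.4]
finger_gap: 47.1
18.05 [552.8 -77.4 108.9] [ 1.7942e+02 -3.0000e-02  1.0127e+02] gap 47.1 F [-0.6  0.6 -1.4]
553.2,-78,22 -> [-0.0007 -0.0006  0.0869] turn 0.0012
```

View pics/w5.png

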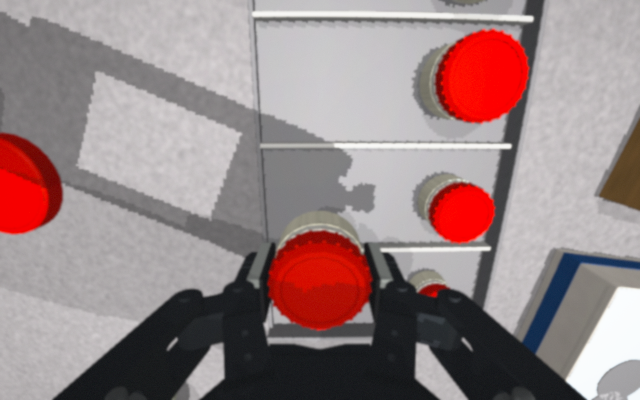

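```bash
python3 -m jog '[[0,0,0.02,0,0.46],[0,0,0.045,0,0.46],[0,0,0.065,0,0.46],[0,0,0.078,0,0.46],[0,0,0.084,0,0.46],[0,0,0.087,0,0.46],[0,0,0.087,0,0.46],[0,0,0.088,0,0.46],[0,0,0.089,0,0.46],[0,0,0.089,0,0.46]]'; python3 go.py
```

```text
time: 19.1
tool_pos: [554.1, -77.3, 20.4]
tcp_rot: [179.4, -0.0, 101.3]
ft_force: [0.3, 1.6, -1.6]
finger_gap: 47.5
19.1 [554.1 -77.3  20.4] [ 1.7937e+02 -1.0000e-02  1.0127e+02] gap 47.5 F [ 0.3  1.6 -1.6]
```

```bash
python3 -m jog '[[0,0,0.0007,0,0.46],[0,0,0.0013,0,0.46],[0,0,0.002,0,0.46],[0,0,0.0025,0,0.46],[0,0,0.0025,0,0.46]]'; python3 go.py
```

```text
time: 19.6
tool_pos: [554.3, -77.3, 18.6]
tcp_rot: [179.4, 0.0, 101.3]
ft_force: [-2.5, 1.6, 6.7]
finger_gap: 47.4
19.6 [554.3 -77.3  18.6] [179.37   0.   101.27] gap 47.4 F [-2.5  1.6  6.7]
```

```bash
python3 -m jog '[[0,0,0,0,0.57],[0,0,0,0,0.6],[0,0,0,0,0.65],[0,0,0,0,0.72],[0,0,0,0,0.8],[0,0,0,0,0.8],[0,0,-0.02,0,0.8],[0,0,-0.06,0,0.8],[0,0,-0.11,0,0.8],[0,0,-0.15,0,0.9],[0,0,-0.18,0,1],[0,0,-0.19,0,1],[0,0,-0.19,0,1],[0,0,-0.19,0,1]]'; python3 go.py 415.4,356.6,210
python3 - <<'E'
from h import *
from bench import r
s=r.snapshot("wrist");cv2.imwrite("pics/w6.png",s["pixels"][:,:,::-1])
E
```

```text
time: 21.0
tool_pos: [551.4, -77.6, 206.7]
tcp_rot: [179.5, -0.1, 101.3]
ft_force: [-0.1, -0.2, -0.4]
finger_gap: 85.3
21.0 [551.4 -77.6 206.7] [ 1.7949e+02 -5.0000e-02  1.0127e+02] gap 85.3 F [-0.1 -0.2 -0.4]
415.4,356.6,210 -> [ 0.4524 -0.0485 -0.0033] turn 0.0013
```

View pics/w6.png

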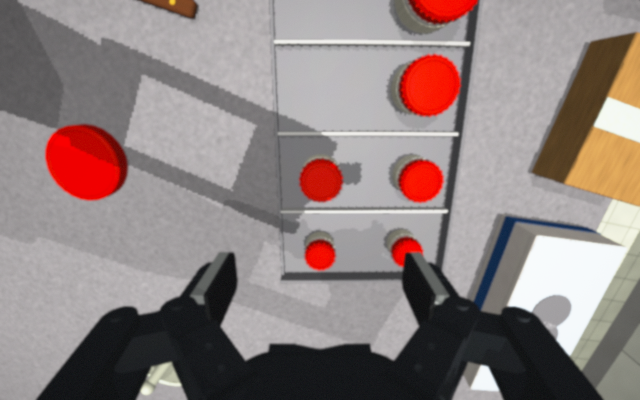

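The medium jar at (321,180) and small jar at (320,254) both stand in their twins' lanes. Now the large jar.

```bash
python3 -m jog '[[0.03,-0.003,0,0,1],[0.075,-0.008,0,0,1],[0.12,-0.013,0,0,1],[0.165,-0.018,0,0,1],[0.21,-0.022,0,0,1],[0.255,-0.027,0,0,1],[0.3,-0.032,-0.003,0,1],[0.345,-0.037,-0.003,0,1],[0.39,-0.042,-0.003,0,1],[0.42,-0.045,-0.003,0,1],[0.442,-0.047,-0.003,0,1],[0.452,-0.0485,-0.003,0,1],[0.452,-0.0485,-0.003,0,1],[0.452,-0.0485,-0.003,0,1],[0.452,-0.0485,-0.003,0,1]]'
python3 - <<'E'
from wfit import *
from bench import r
s=r.snapshot("wrist")
a=r.snapshot("side")
for c in([s],[s,a]):
  w=fitstack(c,('xl','l'));print(np.round(w.x,1),w.fun)
E
python3 go.py 415.4,356.6,76
```

```text
time: 22.55
tool_pos: [415.5, 355.1, 208.9]
tcp_rot: [179.6, -0.1, 101.2]
ft_force: [-0.8, -0.4, -0.1]
finger_gap: 85.5
[4.170e+02 3.568e+02 4.152e+02 3.574e+02 2.000e-01] 294.6573740333146
[4.169e+02 3.573e+02 4.153e+02 3.579e+02 2.000e-01] 378.4518864763079
22.65 [415.6 355.3 209.3] [ 1.7956e+02 -8.0000e-02  1.0119e+02] gap 85.2 F [ 0.4 -0.8  0.5]
415.4,356.6,76 -> [ 0.0011 -0.001   0.1333] turn -0.0003
```

```bash
python3 -m jog '[[0.002,0,0.03,0,1],[0.002,-0.001,0.06,0,1],[0.002,-0.001,0.085,0,1],[0.002,-0.001,0.1,0,1],[0.002,-0.001,0.115,0,1],[0.002,-0.001,0.125,0,1],[0.002,-0.001,0.132,0,1],[0.002,-0.001,0.132,0,1],[0.002,-0.001,0.132,0,0.9],[0.002,-0.001,0.132,0,0.82],[0.002,-0.001,0.132,0,0.76],[0.002,-0.001,0.132,0,0.72],[0.002,-0.001,0.132,0,0.69],[0.002,-0.001,0.132,0,0.66],[0.002,-0.001,0.132,0,0.62],[0.002,-0.001,0.132,0,0.58],[0.002,-0.001,0.132,0,0.57],[0.002,-0.001,0.132,0,0.57],[0.002,-0.001,0.132,0,0.57]]' 35; python3 go.py
python3 - <<'E'
from h import *
from bench import r
s=r.snapshot("side");cv2.imwrite("pics/s5.png",cv2.resize(s["pixels"][180:380,200:400,::-1],None,fx=3,fy=3)[:600])
E
```

```text
time: 24.55
tool_pos: [415.7, 357.8, 78.0]
tcp_rot: [179.5, -0.1, 101.2]
ft_force: [0.4, -0.4, 5.7]
finger_gap: 57.1
24.55 [415.7 357.8  78. ] [ 1.7949e+02 -1.1000e-01  1.0119e+02] gap 57.1 F [ 0.4 -0.4  5.7]
```

View pics/s5.png

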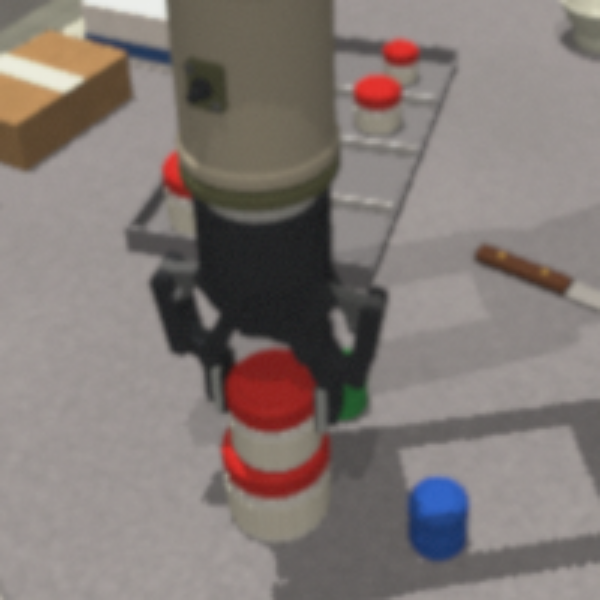

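The large jar is gripped and level. Lifting and carrying it.

```bash
python3 -m jog '[[0,0,-0.005,0,0.57],[0,0,-0.015,0,0.57],[0,0,-0.03,0,0.57],[0,0,-0.045,0,0.57],[0,0,-0.055,0,0.57],[0,0,-0.055,0,0.57],[0,0,-0.055,0,0.57]]' 40; python3 go.py 535,14,115
python3 - <<'E'
from h import *
from bench import r
s=r.snapshot("side");cv2.imwrite("pics/s6.png",cv2.resize(s["pixels"][180:380,200:400,::-1],None,fx=3,fy=3)[:600])
E
```

```text
time: 25.3
tool_pos: [415.4, 357.7, 133.4]
tcp_rot: [179.4, -0.1, 101.2]
ft_force: [0.3, -0.4, -1.1]
finger_gap: 57.0
25.3 [415.4 357.7 133.4] [ 1.7945e+02 -1.3000e-01  1.0118e+02] gap 57.0 F [ 0.3 -0.4 -1.1]
535,14,115 -> [-0.3604  0.0505  0.0181] turn -0.0003
```

View pics/s6.png

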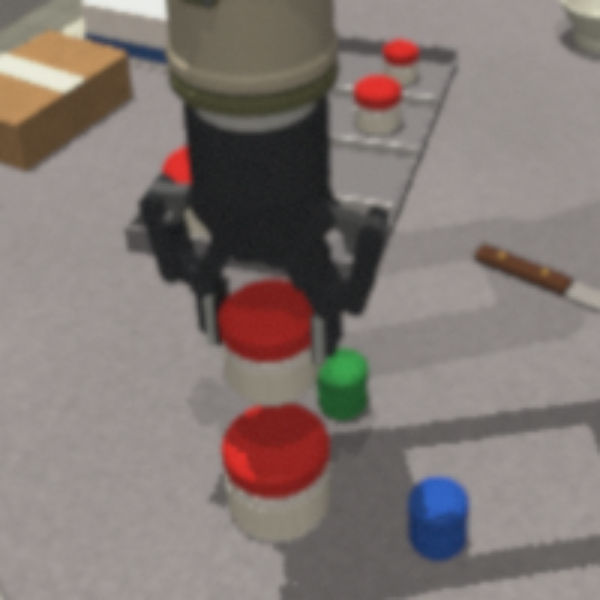

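```bash
python3 -m jog '[[-0.015,0.002,0,0,0.57],[-0.045,0.006,0,0,0.57],[-0.08,0.011,0,0,0.57],[-0.12,0.017,0,0,0.57],[-0.16,0.022,0,0,0.57],[-0.2,0.028,0,0,0.57],[-0.24,0.034,0.005,0,0.57],[-0.28,0.039,0.01,0,0.57],[-0.315,0.044,0.015,0,0.57],[-0.34,0.048,0.018,0,0.57],[-0.355,0.05,0.018,0,0.57],[-0.36,0.0505,0.018,0,0.57],[-0.36,0.0505,0.018,0,0.57],[-0.36,0.0505,0.018,0,0.57],[-0.36,0.0505,0.018,0,0.57]]'; python3 go.py 535,14,27
python3 - <<'E'
from h import *
from bench import r
s=r.snapshot("wrist");cv2.imwrite("pics/w7.png",s["pixels"][:,:,::-1])
E
```

```text
time: 26.85
tool_pos: [534.3, 15.3, 114.6]
tcp_rot: [179.5, -0.1, 101.3]
ft_force: [-0.2, 0.1, -0.5]
finger_gap: 56.9
26.85 [534.3  15.3 114.6] [ 1.7951e+02 -1.1000e-01  1.0127e+02] gap 56.9 F [-0.2  0.1 -0.5]
535,14,27 -> [-0.0016 -0.0003  0.0876] turn 0.0012
```

View pics/w7.png

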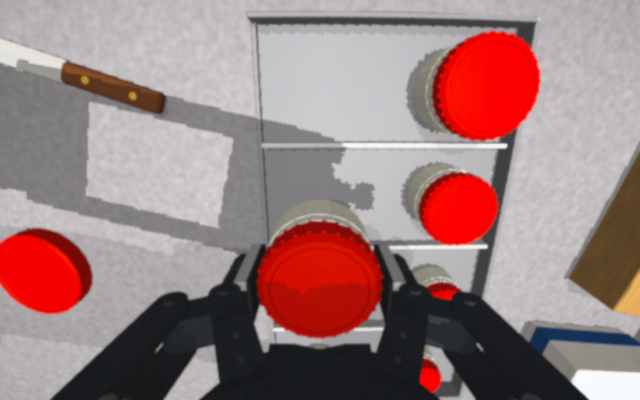

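```bash
python3 -m jog '[[0,0,0.02,0,0.57],[-0.001,0,0.045,0,0.57],[-0.001,0,0.065,0,0.57],[-0.001,0,0.078,0,0.57],[-0.001,0,0.084,0,0.57],[-0.001,0,0.087,0,0.57],[-0.001,0,0.088,0,0.57],[-0.001,0,0.089,0,0.57],[-0.001,0,0.089,0,0.57]]'; python3 go.py
```

```text
time: 27.8
tool_pos: [535.9, 14.5, 26.3]
tcp_rot: [179.4, -0.1, 101.3]
ft_force: [-0.2, 0.4, -1.1]
finger_gap: 57.2
27.8 [535.9  14.5  26.3] [ 1.7943e+02 -9.0000e-02  1.0127e+02] gap 57.2 F [-0.2  0.4 -1.1]
```

```bash
python3 -m jog '[[0,0,0.0007,0,0.57],[0,0,0.0013,0,0.57],[0,0,0.002,0,0.57],[0,0,0.0027,0,0.57],[0,0,0.0027,0,0.57],[0,0,0.0027,0,0.57]]'; python3 go.py
```

```text
time: 28.4
tool_pos: [536.0, 14.5, 24.0]
tcp_rot: [179.4, -0.1, 101.3]
ft_force: [-1.7, -1.0, 5.6]
finger_gap: 57.1
28.4 [536.   14.5  24. ] [ 1.7943e+02 -8.0000e-02  1.0127e+02] gap 57.1 F [-1.7 -1.   5.6]
```

```bash
python3 -m jog '[[0,0,0,0,0.69],[0,0,0,0,0.72],[0,0,0,0,0.77],[0,0,0,0,0.83],[0,0,0,0,0.9],[0,0,0,0,0.9],[0,0,-0.02,0,0.9],[0,0,-0.06,0,0.9],[0,0,-0.1,0,0.9],[0,0,-0.13,0,1],[0,0,-0.15,0,1],[0,0,-0.15,0,1],[0,0,-0.15,0,1]]'; python3 go.py 416.9,356.8,172
python3 - <<'E'
from h import *
from bench import r
s=r.snapshot("wrist");cv2.imwrite("pics/w8.png",s["pixels"][:,:,::-1])
E
```

```text
time: 29.7
tool_pos: [534.7, 14.0, 173.9]
tcp_rot: [179.4, -0.1, 101.3]
ft_force: [0.4, 0.1, -0.6]
finger_gap: 85.5
29.7 [534.7  14.  173.9] [ 1.7939e+02 -7.0000e-02  1.0127e+02] gap 85.5 F [ 0.4  0.1 -0.6]
416.9,356.8,172 -> [ 0.3593 -0.0486  0.0018] turn 0.0013
```

View pics/w8.png

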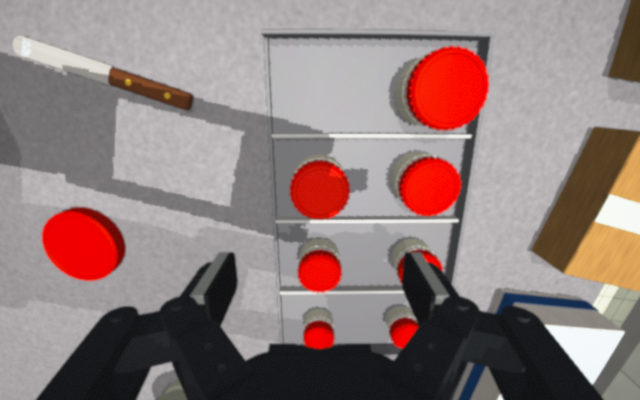

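The large jar stands in its lane at (320,189). Now the extra-large one.

```bash
python3 -m jog '[[0.03,-0.004,0,0,1],[0.07,-0.009,0,0,1],[0.11,-0.015,0,0,1],[0.15,-0.02,0,0,1],[0.19,-0.026,0,0,1],[0.23,-0.031,0,0,1],[0.27,-0.037,0,0,1],[0.31,-0.042,0,0,1],[0.335,-0.045,0,0,1],[0.352,-0.0475,0,0,1],[0.359,-0.0485,0,0,1],[0.359,-0.0485,0,0,1],[0.359,-0.0485,0,0,1],[0.359,-0.0485,0,0,1]]'
python3 - <<'E'
from wfit import *
from bench import r
s=r.snapshot("wrist");cv2.imwrite("pics/w9.png",s["pixels"][:,:,::-1])
a=r.snapshot("side")
for c in([s],[s,a]):
  w=fitstack(c,('xl',));print(np.round(w.x,1),w.fun)
E
python3 go.py 416.9,357,25
```

```text
time: 31.15
tool_pos: [416.6, 355.6, 172.6]
tcp_rot: [179.5, -0.1, 101.2]
ft_force: [-0.2, 0.0, 0.4]
finger_gap: 85.1
[416.6 359.8   0. ] 102.15646975228219
[416.4 359.7   0. ] 152.3549033655209
31.25 [416.7 355.8 172.9] [ 1.7951e+02 -9.0000e-02  1.0120e+02] gap 85.4 F [-0.4 -0.1 -0.5]
416.9,357,25 -> [ 0.0009 -0.0009  0.1479] turn -0.0001
```

View pics/w9.png

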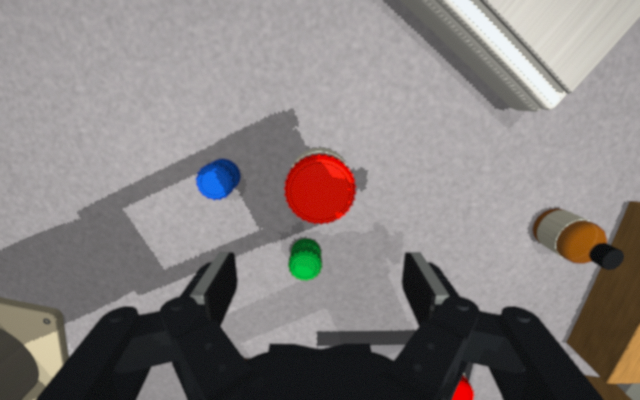

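```bash
python3 -m jog '[[0.002,0,0.03,0,1],[0.002,-0.0005,0.06,0,1],[0.002,-0.0005,0.085,0,1],[0.002,-0.0005,0.105,0,1],[0.002,-0.0005,0.12,0,1],[0.002,-0.0005,0.132,0,1],[0.002,-0.0005,0.142,0,1],[0.002,-0.0005,0.148,0,1],[0.002,-0.0005,0.148,0,1],[0.002,-0.0005,0.148,0,0.95],[0.002,-0.0005,0.148,0,0.9],[0.002,-0.0005,0.148,0,0.86],[0.002,-0.0005,0.148,0,0.83],[0.002,-0.0005,0.148,0,0.8],[0.002,-0.0005,0.148,0,0.77],[0.002,-0.0005,0.148,0,0.72],[0.002,-0.0005,0.148,0,0.69],[0.002,-0.0005,0.148,0,0.69],[0.002,-0.0005,0.148,0,0.69]]' 45; python3 go.py
python3 - <<'E'
from h import *
from bench import r
s=r.snapshot("side");cv2.imwrite("pics/s7.png",cv2.resize(s["pixels"][180:380,200:400,::-1],None,fx=3,fy=3)[:600])
E
```

```text
time: 33.15
tool_pos: [417.7, 358.5, 25.8]
tcp_rot: [179.4, -0.1, 101.2]
ft_force: [0.3, -0.7, 6.5]
finger_gap: 67.1
33.15 [417.7 358.5  25.8] [ 1.7943e+02 -1.2000e-01  1.0120e+02] gap 67.1 F [ 0.3 -0.7  6.5]
```

View pics/s7.png

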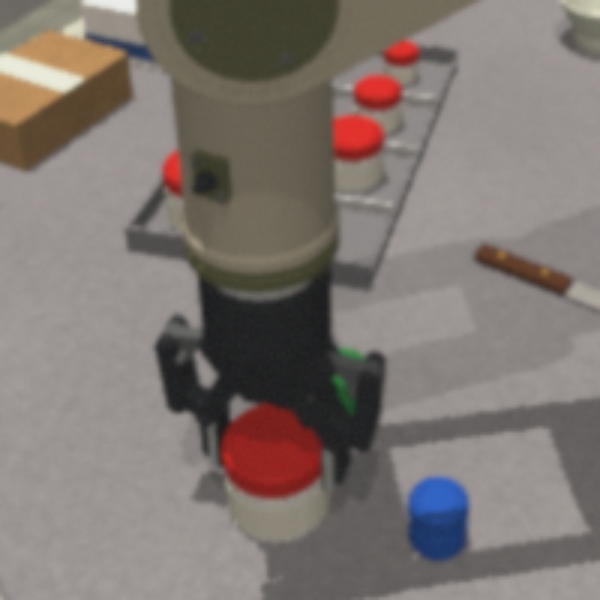

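The extra-large jar is gripped. Lifting it to clear everything on the way.

```bash
python3 -m jog '[[0,0,-0.005,0,0.69],[0,0,-0.015,0,0.69],[0,0,-0.035,0,0.69],[0,0,-0.06,0,0.69],[0,0,-0.085,0,0.69],[0,0,-0.098,0,0.69],[0,0,-0.1,0,0.69],[0,0,-0.1,0,0.69],[0,0,-0.1,0,0.69]]' 50; python3 go.py 516.7,106.4,125
```

```text
time: 34.1
tool_pos: [415.9, 357.5, 124.2]
tcp_rot: [179.6, -0.1, 101.2]
ft_force: [-0.6, -0.3, -1.7]
finger_gap: 66.7
34.1 [415.9 357.5 124.2] [ 1.7956e+02 -7.0000e-02  1.0119e+02] gap 66.7 F [-0.6 -0.3 -1.7]
516.7,106.4,125 -> [-0.2659  0.0501 -0.0007] turn -0.0001
```

```bash
python3 -m jog '[[-0.012,0.002,0,0,0.69],[-0.035,0.007,0,0,0.69],[-0.065,0.012,0,0,0.69],[-0.1,0.019,0,0,0.69],[-0.135,0.025,0,0,0.69],[-0.17,0.032,0,0,0.69],[-0.205,0.039,0,0,0.69],[-0.235,0.044,0,0,0.69],[-0.256,0.048,0,0,0.69],[-0.266,0.05,0,0,0.69],[-0.266,0.05,0,0,0.69],[-0.266,0.05,0,0,0.69],[-0.266,0.05,0,0,0.69]]'; python3 go.py 516.7,106.4,32
python3 - <<'E'
from h import *
from bench import r
s=r.snapshot("wrist");cv2.imwrite("pics/w10.png",s["pixels"][:,:,::-1])
E
```

```text
time: 35.4
tool_pos: [516.1, 107.2, 124.0]
tcp_rot: [179.6, -0.1, 101.3]
ft_force: [0.1, 0.1, -1.2]
finger_gap: 67.0
35.4 [516.1 107.2 124. ] [ 1.7959e+02 -9.0000e-02  1.0126e+02] gap 67.0 F [ 0.1  0.1 -1.2]
516.7,106.4,32 -> [-0.0011 -0.0002  0.092 ] turn 0.001
```

View pics/w10.png

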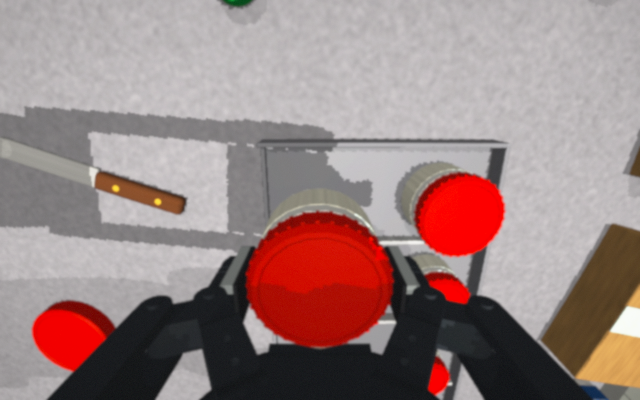

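Run:
```python
from h import *
from bench import r
s=r.snapshot("wrist")
a=np.radians(11.2)
def T(p):
    p=p[:2]-[598.1,-21.2]; return np.round([p[0]*np.cos(a)+p[1]*np.sin(a),-p[0]*np.sin(a)+p[1]*np.cos(a)],1)
for x,y,z in [(-105,94,18),(103,94,18),(-107,190,26),(107,190,26),(103,186,26),(103,186,6),(-103,186,6)]:
    print((x,y,z),np.round(proj(s,[598.1+x*np.cos(a)-y*np.sin(a),-21.2+x*np.sin(a)+y*np.cos(a),z])[0],1))
crop(s,240,120,520,260,2,"pics/w11.png")
```

```text
(-105, 94, 18) [266.7 244.7]
(103, 94, 18) [483.  243.7]
(-107, 190, 26) [256.2 144. ]
(107, 190, 26) [512.5 145. ]
(103, 186, 26) [507.  149.7]
(103, 186, 6) [493.5 146.2]
(-103, 186, 6) [265.5 145.4]
```

View pics/w11.png

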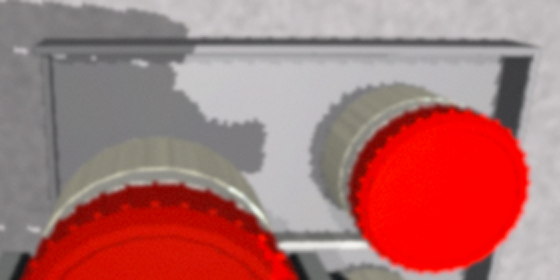

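```bash
python3 -m jog '[[0,0,0.02,0,0.69],[0.001,0,0.045,0,0.69],[0.001,0,0.065,0,0.69],[0.001,0,0.078,0,0.69],[0.001,0,0.085,0,0.69],[0.001,0,0.089,0,0.69],[0.001,0,0.09,0,0.69],[0.001,0,0.0905,0,0.69],[0.001,0,0.0905,0,0.69]]'; python3 go.py
```

```text
time: 36.4
tool_pos: [517.4, 108.5, 34.5]
tcp_rot: [179.5, -0.1, 101.3]
ft_force: [-0.1, 0.8, -2.0]
finger_gap: 66.9
36.4 [517.4 108.5  34.5] [ 1.7949e+02 -7.0000e-02  1.0127e+02] gap 66.9 F [-0.1  0.8 -2. ]
```

```bash
python3 -m jog '[[0,0,0.0007,0,0.69],[0,0,0.0014,0,0.69],[0,0,0.0021,0,0.69],[0,0,0.0027,0,0.69],[0,0,0.0032,0,0.69],[0,0,0.0032,0,0.69]]'; python3 go.py
```

```text
time: 37.0
tool_pos: [517.4, 108.5, 31.9]
tcp_rot: [179.5, -0.1, 101.3]
ft_force: [-2.5, -0.4, 5.8]
finger_gap: 67.0
37.0 [517.4 108.5  31.9] [ 1.7950e+02 -7.0000e-02  1.0128e+02] gap 67.0 F [-2.5 -0.4  5.8]
```

```bash
python3 -m jog '[[0,0,0,0,0.8],[0,0,0,0,0.84],[0,0,0,0,0.88],[0,0,0,0,0.93],[0,0,0,0,1],[0,0,0,0,1],[0,0,0,0,1],[0,0,-0.02,0,1],[0,0,-0.06,0,1],[0,0,-0.1,0,1],[0,0,-0.14,0,1],[0,0,-0.18,0,1],[-0.03,0,-0.2,0,1],[-0.03,0,-0.2,0,1],[-0.03,0,-0.2,0,1],[-0.03,0,-0.2,0,1]]'; python3 go.py
python3 - <<'E'
from fit import *
from bench import r
s=r.snapshot("wrist");cv2.imwrite("pics/w12.png",s["pixels"][:,:,::-1])
c=r.snapshot("scene");crop(c,230,180,420,335,4,"pics/c2.png")
pickle.dump((s,c,r.snapshot("side")),open("fin.pkl","wb"))
E
```

```text
time: 38.6
tool_pos: [520.8, 78.8, 230.3]
tcp_rot: [179.6, -0.1, 101.3]
ft_force: [0.0, -0.1, 0.4]
finger_gap: 85.5
38.6 [520.8  78.8 230.3] [ 1.7963e+02 -1.1000e-01  1.0127e+02] gap 85.5 F [ 0.  -0.1  0.4]
```

View pics/w12.png

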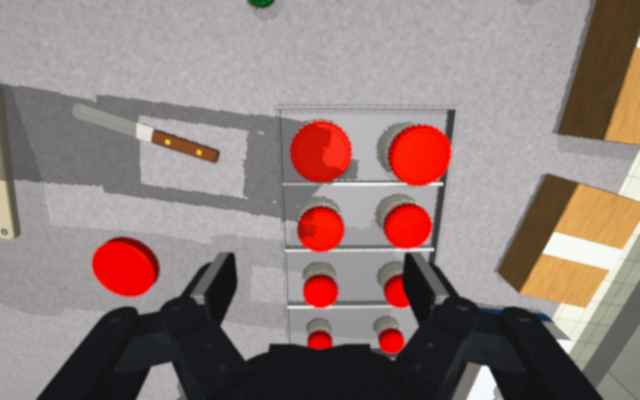

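View pics/c2.png

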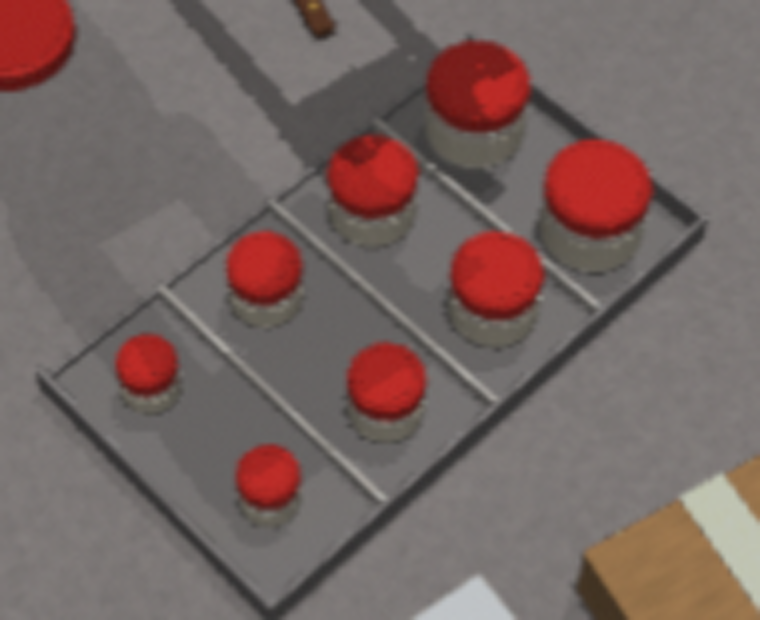

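All eight jars stand upright in the right lanes, and the gripper is clear of them. One last numeric check on the positions, then I'll hand in.

Run:
```python
from fit import *
from bench import r
w,c,t=pickle.load(open("fin.pkl","rb")); M=redmask(c)
a=np.radians(11.2);o=np.array([598.1,-21.2])
for n,ly in zip(('xl','l','m','s'),(141,47,-47,-141)):
  for X in(-55,53):
    st=o+[X*np.cos(a)-ly*np.sin(a),X*np.sin(a)+ly*np.cos(a)]
    def g(p):
        P=proj(c,np.r_[disc(*p,6,D[n][0]/2),disc(*p,6+D[n][1],D[n][0]/2)]);b=[*(P.min(0).astype(int)-3),*(P.max(0).astype(int)+3)]
        return ((render(c,[(*p,6,*D[n])],.3,b)-M[b[1]:b[3],b[0]:b[2]])**2).sum()
    q=minimize(g,st,method='Nelder-Mead',options=dict(initial_simplex=[st,st+[6,0],st+[0,6]])).x-o
    print(n,X,np.round([q[0]*np.cos(a)+q[1]*np.sin(a),-q[0]*np.sin(a)+q[1]*np.cos(a)],1))
r.hand_in()
```

```text
xl -55 [-55.4 143.4]
xl 53 [ 52.2 139.1]
l -55 [-55.6  46.6]
l 53 [50.4 49.7]
m -55 [-55.3 -47.3]
m 53 [ 54.6 -48.5]
s -55 [ -55.4 -142.5]
s 53 [  50.2 -139.3]
the job is handed in; nothing more can be done
```

I took the stack apart from the top and stood each jar on the tray floor in front of its stock twin. The job was handed in at about 39 s; no verdict is reported.

- **Placement:** The last camera check put the stack jars at tray x of about -55 mm. Their y was +143 (XL), +47 (L), -47 (M) and -142 (S), all well inside the limits.
- **Stock jars:** They measured 50 to 55 mm behind the tray's middle, within about 2 mm of where they started.
- **Contact and posture:** Each jar was lowered until the wrist force showed it touching the floor (about 6 N), then released. All eight look upright in the final pictures, and the open gripper is about 200 mm above the tray.
- **Disagreements:** The wrist view put the tray about 2 mm further left (+y) than my first fit, so I shifted the XL placement by about 1 mm. The single-jar fit of the XL jar just before its grasp gave a lid height of zero. I therefore used a y of about 358 mm, between that fit (360) and the earlier ones (357), and the grasp was clean.
- **Look-alikes:** I never touched the blue or green one.

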